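Show the yellow-capped specimen tube to the barcode scanner

ROBOT

A 6-joint arm with a two-finger parallel gripper is mounted at the origin on the work surface. World frame = base frame: x ahead of the robot, y to its left, z up, the work surface at z = 0. Lengths are in m, angles in rad, forces in N, time in s.
With the tool pointing down it reaches from about 0.275 to 0.775 m from the base axis. Payload 14.6 kg.
Tool frame: the origin (TCP) lies at the very end of the fingers, on their centre line; the grasp point (between the pads) lies 19 mm behind it (arm.pinch_z is the z of the grasp point in the tool frame, in m); z points along the fingers, y is the line along which they close (so a half turn about z gives the same grasp; the last joint's range is limited). The gripper opens to 85 mm and grips with 20 to 120 N. Pads are 22 mm wide; open, the fingers measure 114 mm over their backs; the gripper's body (76 mm by 85 mm) begins 54 mm behind the grasp point. The pads swing forward as they close: fully open they stand 13 mm farther back than shut.
Start: joints at [1.089, 0.263, -0.048, 1.259, 0, 1.415], TCP at [0.169, 0.497, 0.231] pointing down, gripper open.
Joint ranges: [-2.65, 2.65], [-0.89, 1.7], [-1.18, 1.37], [-2.13, 2.11], [-1.35, 1.29], [-3.14, 3.14]. Speed limits (rad/s): [1.89, 1.89, 2.57, 2.79, 3.14, 3.14].

INTERFACE

Orientations are given as a unit quaternion [x, y, z, w].
In Python, from plant import arm, cams gives the robot as it stands. The module is installed in compiled form; this text tells all that it offers.
- The arm moves only by the tool step_arm, never from a script. Its argument "deltas" is a list of rows, each an object with "grip": the opening, from -1 (shut) to 1 (fully open); "delta_pos": the shift along the tool's x, y, z each as a share of 10 cm, from -1 to 1, a list of three; "roll": the turn about the tool's z as a share of 180 degrees, from -1 to 1. In form: [{"grip": grip, "delta_pos": [tx, ty, tz], "roll": roll}, ...]. A call has 1 to 20 rows; each row shifts and turns the commanded pose from where the row before left it, along the tool's axes as they then stand; what a row does not reach is not made up. A row lasts 1/10 s, in which the tool goes at most 50 mm and 8.59 degrees, less where a joint would pass 70% of its speed; a pose out of reach is approached as far as the arm can. A call with a number of a shift or a turn outside -1 to 1 is refused whole. A call with a gripper value outside its range is refused whole. The fingers move at their own pace and stop on an object; the grip force is fixed at half the most. Time passes only in rows, so rows that do not move let the fingers close. It gives the time, the measured TCP pose, the force, the opening and the grip force at its end, in the units of the state.
- arm.sense(): the state, without advancing time (a new reading comes with each control period).
- cams.camera(name): name is "scene" or "top" or "wrist"; returns a dict with "frame" (384x512x3 uint8, blue, green, red), "depth" (384x512 float32, m along the optical axis (not along the pixel's ray), 0 where there is no reading), "fx", "fy", "cx", "cy" (pixels), "R" (3x3) and "t" (3): a world point X has camera coordinates R X + t. Camera axes: x right, y down, z forward; pixel columns grow to the right and rows downward; lengths in m; the calibration is good to about 2 mm. A picture is of the moment at which its call begins.
- arm.close_job(): hands the job in; it is judged then, once.
The state is a dict: "time_s": time; "qpos": joint angles; "joint_velocities": joint speeds; "joint_torque": joint torques, N m; "eef_pos": TCP position; "tcp_rot": TCP orientation; "contact_force": force on the tool from outside, world axes, zero at the start; "moment": the same for the moment, N m; "width": finger opening in m; "grip_force": force on a finger pad.
Only numpy, scipy, OpenCV 4.12 (cv2) and the standard library are available. Lean on these libraries where they do the work, as an engineer would, in place of code of your own. Each camera call takes 0.05 s, during which the arm holds its last target. There are 200 camera calls.

TASK

Swing the blue rack's red-tabbed hasp right over to the far side, off the tubes, then draw its yellow-capped tube out and hold it up to the barcode scanner: the middle of its label 100 mm straight out from the middle of the scanner's window, the tube leaning just as the window does, cap upper. Leave the red-capped tubes standing in their holes and do not touch the scanner. Finish while still holding the tube there, still and in the air.

Things in the scene. Friction and masses are not known exactly. Their poses are not given: they have to be found in the camera images.
- tube: the tube with the YELLOW cap, the only yellow one in the blue rack: 95 mm tall, clear body 16 mm across, cap 20 mm across from 73 to 95 mm up, 15 to 31 g. Origin at the centre of its foot, z along the tube towards the cap. Its white label with black bars goes right round it, 15 to 65 mm up, so its turn about its own axis does not matter
- label (a point): the middle of that label: on the yellow-capped tube's axis, 40 mm above its foot; z along the tube towards the cap
- rack: blue tube rack, fixed, 70 mm (x) by 190 mm (y) by 60 mm high; origin at the centre of its underside, -x side roughly towards the robot. A row of four holes along y, at y = -67.5, -22.5, 22.5, 67.5 mm, x = 0; 18 mm wide, 45 mm deep: a tube's foot stands 15 mm and its cap's top 110 mm above the bench. The yellow-capped tube may be in any hole, red-capped ones in the others
- hasp (a joint): the rack's hasp: a U of 8 mm steel bar, 210 mm wide, hinged along the rack's y at x = 45, z = 50 mm. Near 0 its crossbar lies over the caps, 125 mm above the bench, and keeps the tubes in. Grows as it swings up and over to the rack's +x side, to a stop at 2.0 rad, level behind the rack. Turns easily; once pushed past upright (about 0.54 rad) it falls on to the stop by itself
- hasp_tab (a point): the tip of the hasp's red thumb tab: a round stub 14 mm across that stands 32 mm out from the middle of the crossbar, away from the hinge. When closed it is 152 mm above the bench, 16 mm on the rack's -x side of the row of tubes, and leans towards the robot
- red_a: a red-capped tube of the same size and shape standing in the rack; origin at the centre of its foot, z up
- red_b: another red-capped tube, the same
- red_c: another red-capped tube, the same
- scanner: hands-free barcode scanner, fixed to the bench: black round foot 120 mm across and a grey post 22 mm across; origin at the centre of the foot's underside. On the post a black head 85 mm long, 70 mm wide and 56 mm high pivots 240 mm above the bench. The head looks along the foot's -x, roughly towards the robot
- scan_head (a joint): how far the head looks down, rad: 0 is level, 0.35 is 20 degrees down. The hinge is stiff and is not to be moved
- window (a point): the middle of the scanner's window, the red-framed flat end of the head (58 mm wide, 44 mm high), 51 mm in front of the pivot. -x points straight out of the window, z runs up along the window, so it leans as the head looks down
- scan_point (a point): where the scanner reads: a point in the air 100 mm straight out from the middle of the window (-x of the window), 151 mm from the pivot; axes as the window's. A tube reads when the middle of its label is within 20 mm of here and the tube lies along this z, cap upper, within 10 degrees

How it is judged:
By the outcome, as a careful person would: the job done as asked, in the order asked, and still so for the second after the job is handed in, while the arm keeps its last pose, push and grip.
It also fails if it takes over 48 s, if anything falls off the work surface, if the arm or the gripper's body presses on something with over 40 N, if the wrist force passes 120 N, or if a joint passes its speed limit or range.

## Working session

There is one attempt and no reset: what is moved stays moved. The work goes in short steps, Python scripts to look and compute and a tool call to move; the robot and the scene stay as the last step left them, time stands still between calls to the robot, and variables do not carry over. Pictures are saved under pics/ and viewed, at most 10 in all, crops included, and the job is handed in when it is done.

Besides the shell and the picture viewer there is one more tool, called after ">>>" as name(argument=value, ...) on one line, values as JSON. step_arm: Moves the arm, as the interface text tells. Its arguments: {"type":"object","properties":{"deltas":{"type":"array","items":{"type":"object","properties":{"grip":{"type":"number"},"delta_pos":{"type":"array","items":{"type":"number","minimum":-1,"maximum":1}},"roll":{"type":"number","minimum":-1,"maximum":1}}}}},"required":["deltas"]}

```bash
mkdir -p pics; python3 - <<'E'
from plant import arm,cams
import cv2,numpy as np,pickle
d={}
for n in("scene","top","wrist"):
    c=cams.camera(n); d[n]=c
    print(n,c['fx'],c['cx'],c['cy'],np.round(-c['R'].T@c['t'],3))
pickle.dump(d,open('c0.pkl','wb'))
cv2.imwrite('pics/a.png',cv2.resize(np.hstack([d['scene']['frame'],d['top']['frame']]),(800,300)))
cv2.imwrite('pics/top.png',d['top']['frame'])
s=arm.sense();print(s['eef_pos'],s['tcp_rot'],s['time_s'],s['width'],arm.pinch_z)
E
```

```text
scene 459.44093715456705 250.37676120523892 189.00616125465504 [ 1.095 -0.629  0.753]
top 393.7121722499433 252.00984291500274 191.15291592466414 [ 0.468 -0.027  0.963]
wrist 303.11425906866543 258.2465044900518 190.44691294905235 [0.105 0.518 0.373]
[0.16845787 0.49706153 0.23094331] [ 1.62676526e-01  9.86679385e-01 -3.57261913e-04 -1.09212093e-04] 0.15 0.08546575315045231 -0.0187
```

View pics/a.png

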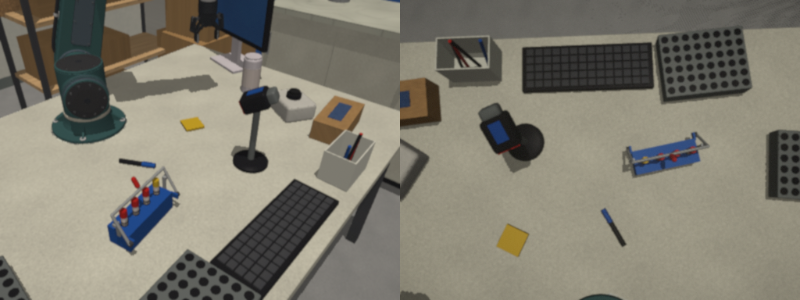

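View pics/top.png

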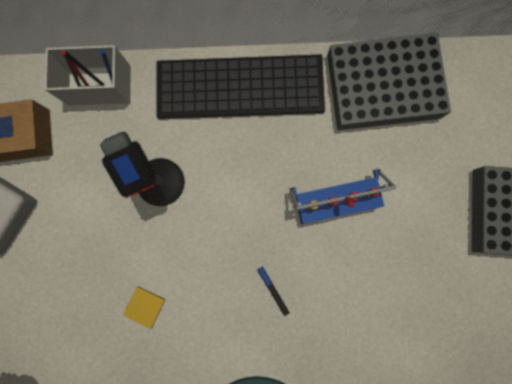

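Yellow tube is in the +y end hole (top px 314,206), with the rack around top px (340,200); the scanner head is at (128,168) with its window lower right. Next I'll measure from the point clouds.

```bash
cat > h.py <<'E'
import numpy as np,cv2
def cloud(c):
    z=c['depth'].astype(float);v,u=np.indices(z.shape)
    P=np.stack([(u-c['cx'])/c['fx']*z,(v-c['cy'])/c['fy']*z,z],-1)
    return (P-c['t'])@c['R'], z>0
def hsv(c): return cv2.cvtColor(c['frame'],cv2.COLOR_BGR2HSV)
E
python3 - <<'E'
import pickle;from h import *
d=pickle.load(open('c0.pkl','rb'))
def box(P,lo,hi): return np.all((P>lo)&(P<hi),-1)
for n in('top','scene'):
    c=d[n];P,ok=cloud(c);H=hsv(c)
    blue=(H[...,0]>100)&(H[...,0]<130)&(H[...,1]>120)
    b=box(P,[.3,-.4,.052],[.65,0,.068])&blue&ok
    r=cv2.minAreaRect((P[b][:,:2]*1000).astype(np.float32));print(n,'rack top',r,np.median(P[b],0).round(4),b.sum())
    yel=(H[...,0]>20)&(H[...,0]<35)&(H[...,1]>120)&ok&box(P,[.3,-.4,.07],[.65,0,.16])
    q=P[yel];print('yellow',len(q),q.mean(0).round(4),q.min(0).round(3),q.max(0).round(3))
    red=((H[...,0]<8)|(H[...,0]>172))&(H[...,1]>130)&ok
    k,lab,st,ce=cv2.connectedComponentsWithStats(red.astype(np.uint8))
    for i in range(1,k):
        if st[i,4]>5:
            q=P[lab==i];print('red',ce[i].round(),st[i,4],np.median(q,0).round(4),q.max(0).round(3))
    ft=box(P,[.3,.05,.003],[.75,.5,.05])&ok&(H[...,2]<70)
    q=P[ft];print('foot',len(q),q.min(0).round(3),q.max(0).round(3),cv2.minEnclosingCircle((q[:,:2]*1000).astype(np.float32)))
    hd=box(P,[.3,.05,.19],[.75,.5,.33])&ok
    q=P[hd];print('head',len(q),q.min(0).round(3),q.max(0).round(3),q.mean(0).round(3),cv2.minAreaRect((q[:,:2]*1000).astype(np.float32)))
c=d['scene']['frame'];cv2.imwrite('pics/crops.png',np.hstack([cv2.resize(c[200:330,130:240],(440,520)),cv2.resize(c[95:225,290:370],(320,520))]))
E
```

```text
top rack top ((549.0785522460938, -204.36891174316406), (82.23782348632812, 196.4208526611328), 10.188864707946777) [ 0.5396 -0.203   0.0597] 1640
yellow 15 [ 0.5251 -0.1393  0.1113] [ 0.522 -0.146  0.102] [ 0.537 -0.134  0.126]
red [64. 53.] 22 [0.8739 0.3945 0.1538] [0.906 0.433 0.157]
red [75. 69.] 70 [0.8637 0.3986 0.0962] [0.869 0.407 0.133]
red [142. 190.] 74 [0.5587 0.1967 0.239 ] [0.59  0.261 0.244]
red [354. 192.] 6 [ 0.5529 -0.226   0.1098] [ 0.554 -0.223  0.112]
red [375. 194.] 11 [ 0.5466 -0.2719  0.1102] [ 0.55  -0.267  0.113]
red [351. 201.] 63 [ 0.5323 -0.2082  0.1493] [ 0.541 -0.202  0.16 ]
red [335. 203.] 13 [ 0.5312 -0.1846  0.1115] [ 0.533 -0.179  0.114]
foot 1532 [0.544 0.164 0.006] [0.749 0.5   0.05 ] ((660.4561767578125, 335.86920166015625), 186.0174102783203)
head 2379 [0.543 0.173 0.209] [0.663 0.26  0.285] [0.6   0.215 0.263] ((605.6145629882812, 222.10125732421875), (113.330322265625, 70.42932891845703), 22.345800399780273)
scene rack top ((552.4181518554688, -204.66241455078125), (88.0821304321289, 199.90838623046875), 10.605079650878906) [ 0.5601 -0.2127  0.0589] 1575
yellow 77 [ 0.5356 -0.1443  0.104 ] [ 0.524 -0.154  0.09 ] [ 0.542 -0.134  0.124]
red [462. 172.] 6 [0.8769 0.3918 0.1534] [0.878 0.396 0.154]
red [450. 198.] 28 [0.8722 0.3831 0.0723] [0.876 0.402 0.103]
red [173. 233.] 74 [ 0.5356 -0.2117  0.1491] [ 0.545 -0.205  0.159]
red [186. 246.] 79 [ 0.5447 -0.189   0.1066] [ 0.549 -0.179  0.112]
red [172. 259.] 91 [ 0.5528 -0.232   0.1066] [ 0.558 -0.221  0.113]
red [157. 273.] 96 [ 0.561  -0.2773  0.1073] [ 0.566 -0.268  0.113]
foot 995 [0.548 0.159 0.003] [0.667 0.281 0.05 ] ((607.3837890625, 219.82391357421875), 61.174861907958984)
head 1403 [0.548 0.172 0.19 ] [0.669 0.256 0.283] [0.618 0.202 0.25 ] ((610.8297119140625, 218.1904296875), (113.08097076416016, 69.42472076416016), 22.29975700378418)
```

View pics/crops.png

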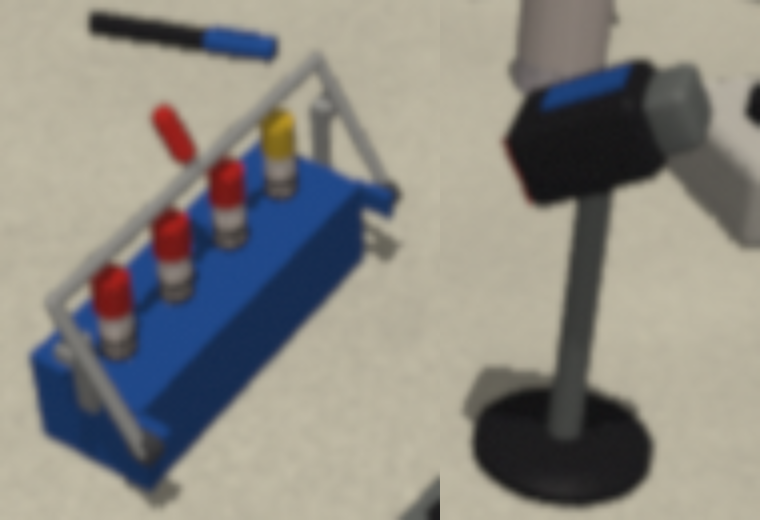

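```bash
python3 - <<'E'
import pickle;from h import *
d=pickle.load(open('c0.pkl','rb'))
yaw=np.radians(22.3);ex=np.array([np.cos(yaw),np.sin(yaw),0]);ey=np.array([-np.sin(yaw),np.cos(yaw),0])
f=np.array([.607,.220,0])
for n in('top','scene'):
    P,ok=cloud(d[n]);H=hsv(d[n]);Q=(P-f)
    L=np.stack([Q@ex,Q@ey,P[...,2]],-1)
    m=ok&(abs(L[...,1])<.05)&(abs(L[...,0])<.1)&(P[...,2]>.2)
    q=L[m];print(n,len(q),q.min(0),q.max(0))
    for a in np.arange(-.06,.08,.01):
        s=q[(abs(q[:,0]-a)<.005)&(abs(q[:,1])<.025)]
        if len(s): print(round(a,3),len(s),s[:,2].max().round(4),np.percentile(s[:,2],[10,50,80]).round(4))
    t=q[(q[:,0]>-.045)&(q[:,0]<.012)&(abs(q[:,1])<.028)&(q[:,2]>.255)]
    A=np.c_[t[:,:2],np.ones(len(t))];k=np.linalg.lstsq(A,t[:,2],rcond=None)[0]
    for _ in range(5):
        g=abs(A@k-t[:,2])<.004;k=np.linalg.lstsq(A[g],t[g,2],rcond=None)[0]
    print('plane',k,g.sum(),len(t),'pitch',np.arctan(k[0]))
    b=m&(H[...,0]>95)&(H[...,0]<130)&(H[...,1]>150);print('blue',L[b].min(0).round(3),L[b].max(0).round(3),P[b].mean(0).round(3))
    # post
    ps=ok&(abs(L[...,1])<.03)&(abs(L[...,0])<.03)&(P[...,2]>.03)&(P[...,2]<.18);print('post',L[ps].mean(0) if ps.any() else 0, ps.sum())
E
```

```text
top 2379 [-0.05714931 -0.03276831  0.20915144] [0.05618507 0.03768794 0.28511472]
-0.06 43 0.2428 [0.235  0.2368 0.239 ]
-0.05 175 0.2514 [0.2411 0.2458 0.2482]
-0.04 169 0.2589 [0.2491 0.2514 0.254 ]
-0.03 165 0.2629 [0.2548 0.2577 0.2601]
-0.02 176 0.2695 [0.26   0.2633 0.2653]
-0.01 176 0.2735 [0.2656 0.2688 0.2704]
0.0 173 0.2795 [0.2714 0.2739 0.2758]
0.01 156 0.2798 [0.2752 0.2769 0.2779]
0.02 146 0.2785 [0.272  0.2745 0.2763]
0.03 186 0.2839 [0.2724 0.279  0.2806]
0.04 145 0.2851 [0.2714 0.2814 0.2826]
0.05 47 0.2792 [0.26   0.2692 0.2757]
0.06 3 0.2606 [0.2584 0.2591 0.26  ]
plane [0.48741902 0.02069575 0.27311778] 867 891 pitch 0.45353226201788527
blue [-0.037 -0.012  0.253] [0.008 0.019 0.28 ] [0.592 0.217 0.267]
post [-0.0087266  -0.00373363  0.05732067] 59
scene 1368 [-0.0536839  -0.03783987  0.20012256] [0.05939717 0.03158485 0.28313006]
-0.05 25 0.2471 [0.2374 0.2441 0.2463]
-0.04 32 0.2549 [0.2471 0.2493 0.2506]
-0.03 37 0.2592 [0.2528 0.2562 0.258 ]
-0.02 40 0.2646 [0.2588 0.2617 0.2634]
-0.01 34 0.2699 [0.2637 0.2662 0.2685]
0.0 38 0.2744 [0.2687 0.2712 0.2731]
0.01 45 0.2781 [0.2736 0.2756 0.2764]
0.02 49 0.2775 [0.2716 0.2736 0.2756]
0.03 72 0.2806 [0.2589 0.2735 0.2776]
0.04 102 0.2831 [0.2452 0.2724 0.2806]
0.05 93 0.2807 [0.2518 0.2675 0.2752]
0.06 29 0.2648 [0.2518 0.2581 0.2611]
plane [0.49073558 0.04214491 0.27127178] 189 191 pitch 0.4562086453221954
blue [-0.039 -0.015  0.249] [0.009 0.018 0.278] [0.594 0.215 0.265]
post [ 0.00145861 -0.00682007  0.10761911] 439
```

Rack: centre about (0.543, -0.206), yaw 10.4°. Scanner: foot about (0.607, 0.220), yaw 22.3°, head pitched about 26° down. The tool always points down, so I'll lean the tube by pivoting it in the pads against its own hole. First I'll turn to the rack's axes and go to the hasp.

>>> step_arm(deltas=[{"grip":-1,"delta_pos":[0,0,0],"roll":0.0423},{"grip":-1,"delta_pos":[0,0,0],"roll":0.0423},{"grip":-1,"delta_pos":[0,0,0],"roll":0.0423},{"grip":-1,"delta_pos":[0,0,0],"roll":0.0423},{"grip":-1,"delta_pos":[0,0,0],"roll":0.0423},{"grip":-1,"delta_pos":[0,0,0],"roll":0.0423},{"grip":-1,"delta_pos":[0,0,0],"roll":0.0423},{"grip":-1,"delta_pos":[0,0,0],"roll":0.0423}])

```text
time_s: 0.95
eef_pos: [0.1685, 0.4971, 0.2311]
tcp_rot: [0.642, 0.766, -0.0, 0.0]
contact_force: [-0.0, -0.5, 0.6]
width: -0.0003
grip_force: 0.0
```

>>> step_arm(deltas=[{"grip":-1,"delta_pos":[-0.38,0.085,0],"roll":0},{"grip":-1,"delta_pos":[-0.38,0.085,0],"roll":0},{"grip":-1,"delta_pos":[-0.38,0.085,0],"roll":0},{"grip":-1,"delta_pos":[-0.38,0.085,0],"roll":0},{"grip":-1,"delta_pos":[-0.38,0.085,0],"roll":0},{"grip":-1,"delta_pos":[-0.38,0.085,0],"roll":0},{"grip":-1,"delta_pos":[-0.38,0.085,0],"roll":0},{"grip":-1,"delta_pos":[-0.38,0.085,0],"roll":0},{"grip":-1,"delta_pos":[-0.38,0.085,0],"roll":0},{"grip":-1,"delta_pos":[-0.38,0.085,0],"roll":0},{"grip":-1,"delta_pos":[-0.38,0.085,0],"roll":0},{"grip":-1,"delta_pos":[-0.38,0.085,0],"roll":0},{"grip":-1,"delta_pos":[-0.38,0.085,0],"roll":0},{"grip":-1,"delta_pos":[-0.38,0.085,0],"roll":0},{"grip":-1,"delta_pos":[-0.38,0.085,0],"roll":0},{"grip":-1,"delta_pos":[-0.38,0.085,0],"roll":0},{"grip":-1,"delta_pos":[-0.38,0.085,0],"roll":0},{"grip":-1,"delta_pos":[-0.38,0.085,0],"roll":0},{"grip":-1,"delta_pos":[-0.38,0.085,0],"roll":0},{"grip":-1,"delta_pos":[-0.38,0.085,0],"roll":0}])

```text
time_s: 2.95
eef_pos: [0.4727, -0.2214, 0.2311]
tcp_rot: [0.64, 0.768, 0.0, -0.0]
contact_force: [-0.0, 0.3, 0.5]
width: 0.0003
grip_force: 0.0
```

>>> step_arm(deltas=[{"grip":-1,"delta_pos":[0.02,0,0.23],"roll":0},{"grip":-1,"delta_pos":[0,0,0.23],"roll":0},{"grip":-1,"delta_pos":[0,0,0.23],"roll":0},{"grip":-1,"delta_pos":[0,0,0.23],"roll":0},{"grip":-1,"delta_pos":[0,0,0],"roll":0}])

```text
time_s: 3.45
eef_pos: [0.4708, -0.217, 0.1369]
tcp_rot: [0.64, 0.768, -0.0, -0.002]
contact_force: [-0.9, 0.3, 0.3]
width: -0.0001
grip_force: 0.0
```

>>> step_arm(deltas=[{"grip":-1,"delta_pos":[0,0.07,0]},{"grip":-1,"delta_pos":[0,0.07,0]},{"grip":-1,"delta_pos":[0,0.07,0]},{"grip":-1,"delta_pos":[0,0.07,0]},{"grip":-1,"delta_pos":[0,0.07,0]},{"grip":-1,"delta_pos":[0,0.07,0]},{"grip":-1,"delta_pos":[0,0.07,0]},{"grip":-1,"delta_pos":[0,0.07,0]},{"grip":-1,"delta_pos":[0,0.07,0]},{"grip":-1,"delta_pos":[0,0.07,0]},{"grip":-1,"delta_pos":[0,0.07,0]},{"grip":-1,"delta_pos":[0,0.07,0]},{"grip":-1,"delta_pos":[0,0.07,0]},{"grip":-1,"delta_pos":[0,0.07,0]},{"grip":-1,"delta_pos":[0,0.07,0]},{"grip":-1,"delta_pos":[0,0.07,0]},{"grip":-1,"delta_pos":[0,0.07,0]},{"grip":-1,"delta_pos":[0,0.07,0]},{"grip":-1,"delta_pos":[0,0.07,0]},{"grip":-1,"delta_pos":[0,0.07,0]}])

```text
schema error: expected keys grip, delta_pos, roll
```

```bash
python3 - <<'E'
from plant import arm,cams
from h import *
c=cams.camera('scene');cv2.imwrite('pics/b.png',cv2.resize(c['frame'][150:350,80:330],(750,600)))
E
```

```text
(no output)
```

View pics/b.png

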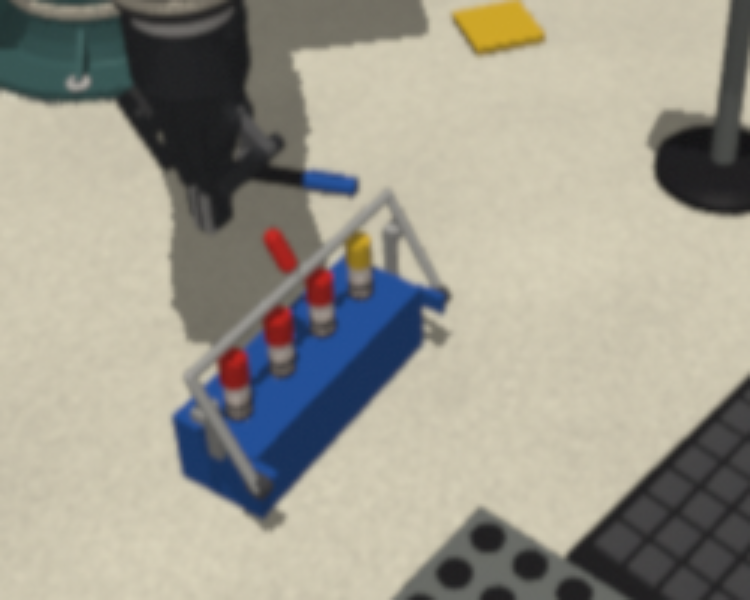

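The gripper is beside the tab (finger tips at about (210,225), tab at (280,250)) and the hasp is still closed. I'll push it now.

>>> step_arm(deltas=[{"grip":-1,"delta_pos":[0,0.07,0],"roll":0},{"grip":-1,"delta_pos":[0,0.07,0],"roll":0},{"grip":-1,"delta_pos":[0,0.07,0],"roll":0},{"grip":-1,"delta_pos":[0,0.07,0],"roll":0},{"grip":-1,"delta_pos":[0,0.07,0],"roll":0},{"grip":-1,"delta_pos":[0,0.07,0],"roll":0},{"grip":-1,"delta_pos":[0,0.07,0],"roll":0},{"grip":-1,"delta_pos":[0,0.07,0],"roll":0},{"grip":-1,"delta_pos":[0,0.07,0],"roll":0},{"grip":-1,"delta_pos":[0,0.07,0],"roll":0},{"grip":-1,"delta_pos":[0,0.07,0],"roll":0},{"grip":-1,"delta_pos":[0,0.07,0],"roll":0},{"grip":-1,"delta_pos":[0,0.07,0],"roll":0},{"grip":-1,"delta_pos":[0,0.07,0],"roll":0},{"grip":-1,"delta_pos":[0,0.07,0],"roll":0},{"grip":-1,"delta_pos":[0,0.07,0],"roll":0},{"grip":-1,"delta_pos":[0,0.07,0],"roll":0},{"grip":-1,"delta_pos":[0,0.07,0],"roll":0},{"grip":-1,"delta_pos":[0,0.07,0],"roll":0},{"grip":-1,"delta_pos":[0,0.07,0],"roll":0}])

```text
time_s: 5.5
eef_pos: [0.6104, -0.1925, 0.1393]
tcp_rot: [0.64, 0.768, 0.0, 0.0]
contact_force: [0.8, -0.4, -0.2]
width: -0.0003
grip_force: 0.0
```

>>> step_arm(deltas=[{"grip":-1,"delta_pos":[0,0,0],"roll":0},{"grip":-1,"delta_pos":[0,0,-0.25],"roll":0},{"grip":0,"delta_pos":[0.2,-0.2,-0.4],"roll":0},{"grip":0,"delta_pos":[0.2,-0.2,-0.35],"roll":0},{"grip":0,"delta_pos":[0.1,-0.2,0],"roll":0},{"grip":0,"delta_pos":[0.1,-0.2,0],"roll":0}])

```text
time_s: 6.1
eef_pos: [0.5198, -0.1477, 0.2404]
tcp_rot: [0.64, 0.768, 0.0, 0.001]
contact_force: [-0.4, -0.1, 1.0]
width: 0.0426
grip_force: 0.0
```

```bash
python3 - <<'E'
from plant import arm,cams
from h import *
import pickle
w=cams.camera('wrist');s=cams.camera('scene');t=cams.camera('top')
pickle.dump(dict(wrist=w,scene=s,top=t),open('c1.pkl','wb'))
cv2.imwrite('pics/c.png',np.hstack([cv2.resize(s['frame'][150:342,130:330],(400,384)),cv2.resize(w['frame'],(400,300),).copy() if 0 else cv2.resize(w['frame'],(400,384))]))
for n,c in(('w',w),('s',s),('t',t)):
    P,ok=cloud(c);H=hsv(c)
    for col,m in(('y',(H[...,0]>20)&(H[...,0]<35)),('r',(H[...,0]<8)|(H[...,0]>172))):
        m=m&(H[...,1]>120)&ok&(P[...,2]>.085)&(P[...,2]<.2)&(P[...,1]<0)
        k,lab,st,ce=cv2.connectedComponentsWithStats(m.astype(np.uint8))
        for i in range(1,k):
            q=P[lab==i]
            if st[i,4]>12: T=q[q[:,2]>q[:,2].max()-.006];print(n,col,ce[i].round(),st[i,4],((q.min(0)+q.max(0))/2).round(4),(q.max(0)-q.min(0)).round(3),'top',((T.min(0)+T.max(0))/2).round(4),(T.max(0)-T.min(0)).round(3))
E
```

```text
w y [268. 173.] 310 [ 0.5283 -0.14    0.1003] [0.016 0.018 0.022] top [ 0.5283 -0.1402  0.1084] [0.016 0.018 0.006]
w r [268. 217.] 318 [ 0.5364 -0.1847  0.0999] [0.016 0.019 0.024] top [ 0.5364 -0.1847  0.1088] [0.016 0.019 0.006]
w r [267. 258.] 329 [ 0.5444 -0.2289  0.0996] [0.016 0.019 0.024] top [ 0.5445 -0.2291  0.1087] [0.016 0.019 0.006]
w r [267. 297.] 338 [ 0.5526 -0.2726  0.0985] [0.016 0.018 0.026] top [ 0.5527 -0.2727  0.1085] [0.015 0.018 0.006]
s y [199. 233.] 98 [ 0.533  -0.1414  0.1015] [0.02  0.021 0.022] top [ 0.5322 -0.1407  0.1096] [0.018 0.019 0.006]
s r [186. 245.] 90 [ 0.5406 -0.1856  0.101 ] [0.02  0.018 0.022] top [ 0.5406 -0.1855  0.1089] [0.02  0.018 0.006]
s r [172. 258.] 101 [ 0.548  -0.2303  0.1025] [0.021 0.018 0.02 ] top [ 0.5474 -0.2303  0.1097] [0.019 0.018 0.006]
s r [157. 272.] 107 [ 0.5572 -0.2747  0.1018] [0.02  0.019 0.022] top [ 0.5572 -0.2747  0.1097] [0.02  0.019 0.006]
t y [312. 204.] 30 [ 0.5295 -0.1355  0.1023] [0.015 0.009 0.022] top [ 0.5295 -0.1357  0.1109] [0.015 0.009 0.005]
```

View pics/c.png

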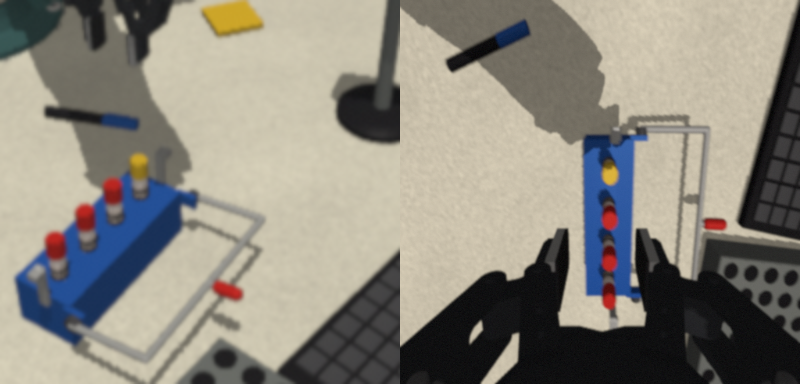

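The hasp lies level behind the rack and the yellow cap is free at about (0.531, -0.140). Next I'll go down on it and grip.

>>> step_arm(deltas=[{"grip":0,"delta_pos":[0.055,0.124,0],"roll":0},{"grip":0,"delta_pos":[0,0,0.2],"roll":0},{"grip":0,"delta_pos":[0,0,0.25],"roll":0},{"grip":0,"delta_pos":[0,0,0.25],"roll":0},{"grip":0,"delta_pos":[0,0,0.25],"roll":0},{"grip":0,"delta_pos":[0,0,0.25],"roll":0},{"grip":0,"delta_pos":[0,0,0.2],"roll":0},{"grip":0,"delta_pos":[0,0,0.19],"roll":0},{"grip":0,"delta_pos":[0,0,0],"roll":0},{"grip":-1,"delta_pos":[0,0,0],"roll":0},{"grip":-1,"delta_pos":[0,0,0],"roll":0},{"grip":-1,"delta_pos":[0,0,0],"roll":0},{"grip":-1,"delta_pos":[0,0,0],"roll":0},{"grip":-1,"delta_pos":[0,0,0],"roll":0},{"grip":-1,"delta_pos":[0,0,0],"roll":0}])

```text
time_s: 7.75
eef_pos: [0.532, -0.1406, 0.0809]
tcp_rot: [0.64, 0.768, 0.0, 0.001]
contact_force: [-0.7, 0.9, 6.4]
width: 0.0179
grip_force: 59.1
```

>>> step_arm(deltas=[{"grip":-1,"delta_pos":[0,0,-0.08],"roll":0},{"grip":-1,"delta_pos":[0,0,-0.1],"roll":0},{"grip":-1,"delta_pos":[0,0,-0.1],"roll":0},{"grip":-1,"delta_pos":[0,0,-0.1],"roll":0},{"grip":-1,"delta_pos":[0,0,0],"roll":0},{"grip":-1,"delta_pos":[0,0,0],"roll":0}])

```text
time_s: 8.35
eef_pos: [0.5317, -0.1404, 0.1185]
tcp_rot: [0.64, 0.768, 0.0, 0.0]
contact_force: [-0.6, -1.6, -0.2]
width: 0.0179
grip_force: 58.7
```

>>> step_arm(deltas=[{"grip":-1,"delta_pos":[0.03,0,0.002],"roll":0},{"grip":-1,"delta_pos":[0.03,0,0.002],"roll":0},{"grip":-1,"delta_pos":[0.03,0,0.002],"roll":0},{"grip":-1,"delta_pos":[0.03,0,0.003],"roll":0},{"grip":-1,"delta_pos":[0.03,0,0.004],"roll":0}])

```text
time_s: 8.85
eef_pos: [0.5288, -0.1261, 0.117]
tcp_rot: [0.64, 0.768, -0.001, 0.001]
contact_force: [-0.9, -5.6, 5.4]
width: 0.0181
grip_force: 59.3
```

```bash
cat >> h.py <<'E'
def tilt(P,m):
    q=P[m];q=q[np.linalg.norm(q-np.median(q,0),axis=1)<.06]
    g=q.mean(0);d=np.linalg.svd(q-g)[2][0];d*=np.sign(d[2]);return g,d,len(q)
E
python3 - <<'E'
from plant import arm,cams
from h import *
s=cams.camera('scene')
cv2.imwrite('pics/d.png',cv2.resize(s['frame'][170:290,150:270],(600,600)))
E
```

```text
(no output)
```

View pics/d.png

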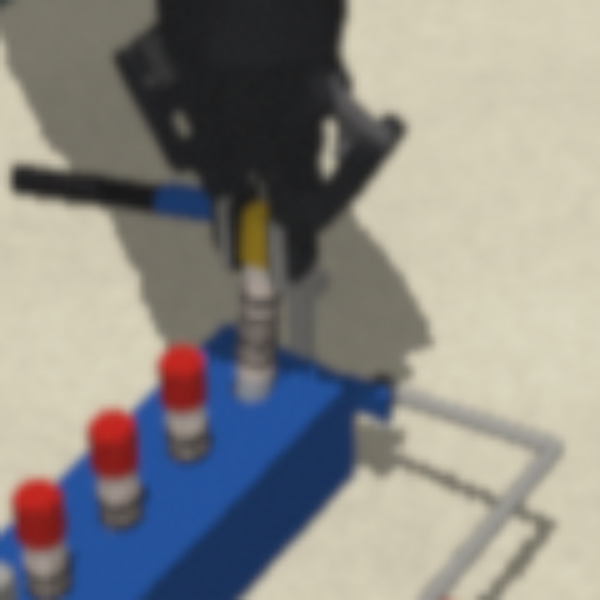

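The tube (label at (255,300)) is raised with its foot still in the hole and is starting to pivot in the pads. The force is small, so I'll continue.

>>> step_arm(deltas=[{"grip":-1,"delta_pos":[0.03,0,0.005],"roll":0},{"grip":-1,"delta_pos":[0.03,0,0.006],"roll":0},{"grip":-1,"delta_pos":[0.03,0,0.007],"roll":0},{"grip":-1,"delta_pos":[0.03,0,0.008],"roll":0},{"grip":-1,"delta_pos":[0.03,0,0.009],"roll":0},{"grip":-1,"delta_pos":[0.03,0,0.01],"roll":0},{"grip":-1,"delta_pos":[0.03,0,0.01],"roll":0},{"grip":-1,"delta_pos":[0.02,0,0.008],"roll":0},{"grip":-1,"delta_pos":[0,0,0],"roll":0}])

```text
time_s: 9.8
eef_pos: [0.5246, -0.1029, 0.1106]
tcp_rot: [0.64, 0.768, -0.0, 0.0]
contact_force: [-1.3, -4.5, 4.0]
width: 0.0184
grip_force: 61.3
```

```bash
python3 - <<'E'
from plant import arm,cams
from h import *
import pickle
s=cams.camera('scene');pickle.dump(s,open('c2.pkl','wb'))
P,ok=cloud(s);H=hsv(s)
m=ok&(P[...,2]>.068)&(P[...,2]<.15)&(abs(P[...,0]-.53)<.04)&(P[...,1]>-.165)&(P[...,1]<-.07)
lab=m&(H[...,2]>100)&(H[...,1]<90)
yel=m&(H[...,0]>20)&(H[...,0]<35)&(H[...,1]>120)
ex=np.array([.983,.181,0]);ey=np.array([-.181,.983,0]);C=[.543,-.206,0]
for n,k in(('lab',lab),('yel',yel)):
    q=(P[k]-C);q=np.c_[q@ex,q@ey,q[:,2]]
    print(n,len(q),np.median(q,0).round(4))
    for z in np.arange(.06,.15,.008):
        a=q[abs(q[:,2]-z)<.004]
        if len(a)>3:print(z.round(3),len(a),a.mean(0).round(4))
E
```

```text
lab 224 [0.006  0.0811 0.0961]
0.068 20 [0.0059 0.0748 0.0698]
0.076 33 [0.006  0.0753 0.0759]
0.084 31 [0.005  0.0767 0.0841]
0.092 28 [0.0051 0.0799 0.0921]
0.1 30 [0.004  0.081  0.1001]
0.108 24 [0.003  0.0842 0.1088]
0.116 34 [0.0039 0.0879 0.1158]
0.124 18 [0.0095 0.0906 0.123 ]
0.132 5 [0.0156 0.0926 0.132 ]
yel 70 [0.0012 0.0952 0.1351]
0.124 9 [0.0037 0.0909 0.1261]
0.132 30 [0.0016 0.0937 0.1326]
0.14 31 [-0.0004  0.0996  0.1407]
```

Lean is now about 20°. I want about 26°, so I'll continue a little.

>>> step_arm(deltas=[{"grip":-1,"delta_pos":[0.03,0,0.012],"roll":0},{"grip":-1,"delta_pos":[0.03,0,0.013],"roll":0},{"grip":-1,"delta_pos":[0.03,0,0.013],"roll":0},{"grip":-1,"delta_pos":[0.02,0,0.01],"roll":0},{"grip":-1,"delta_pos":[0,0,0],"roll":0}])

```text
time_s: 10.35
eef_pos: [0.5227, -0.0921, 0.1057]
tcp_rot: [0.64, 0.768, -0.0, -0.0]
contact_force: [-1.0, -5.5, 2.0]
width: 0.0184
grip_force: 61.9
```

```bash
python3 - <<'E'
from plant import arm,cams
from h import *
import pickle
s=cams.camera('scene');pickle.dump(s,open('c2.pkl','wb'))
P,ok=cloud(s);H=hsv(s)
m=ok&(P[...,2]>.072)&(P[...,2]<.15)&(abs(P[...,0]-.53)<.04)&(P[...,1]>-.165)&(P[...,1]<-.06)
lab=m&(H[...,2]>100)&(H[...,1]<90)
yel=m&(H[...,0]>20)&(H[...,0]<35)&(H[...,1]>120)
ex=np.array([.983,.181,0]);ey=np.array([-.181,.983,0]);C=[.543,-.206,0]
for n,k in(('lab',lab),('yel',yel)):
    q=(P[k]-C);q=np.c_[q@ex,q@ey,q[:,2]]
    for z in np.arange(.06,.15,.008):
        a=q[abs(q[:,2]-z)<.004]
        if len(a)>3:print(n,z.round(3),len(a),a.mean(0).round(4))
    q=q[(q[:,2]<.115)|(n=='yel')];print(np.degrees(np.arctan(np.polyfit(q[:,2],q[:,1],1)[0])))
E
```

```text
lab 0.076 34 [0.0044 0.0756 0.0759]
lab 0.084 37 [0.006  0.0801 0.0837]
lab 0.092 34 [0.0044 0.0838 0.092 ]
lab 0.1 52 [0.0074 0.0927 0.0998]
lab 0.108 40 [0.0054 0.0946 0.1079]
lab 0.116 42 [0.0037 0.0988 0.1155]
lab 0.124 13 [0.0112 0.1021 0.1227]
31.394506593061283
yel 0.124 20 [0.0026 0.1007 0.125 ]
yel 0.132 33 [0.0011 0.1058 0.1324]
yel 0.14 17 [0.0011 0.1091 0.138 ]
31.97256340510574
```

Now it's about 28°. I'll draw the tube out along its axis and then turn it to the scanner's heading.

>>> step_arm(deltas=[{"grip":-1,"delta_pos":[0.05,0,-0.1],"roll":0},{"grip":-1,"delta_pos":[0.05,0,-0.1],"roll":0},{"grip":-1,"delta_pos":[0.05,0,-0.1],"roll":0},{"grip":-1,"delta_pos":[0,0,-0.2],"roll":0},{"grip":-1,"delta_pos":[0,0,-0.2],"roll":0},{"grip":-1,"delta_pos":[0,0,-0.2],"roll":0},{"grip":-1,"delta_pos":[0,0,-0.1],"roll":0}])

```text
time_s: 11.1
eef_pos: [0.5204, -0.077, 0.2077]
tcp_rot: [0.64, 0.768, 0.001, 0.001]
contact_force: [0.3, 1.1, -0.4]
width: 0.0182
grip_force: 61.7
```

>>> step_arm(deltas=[{"grip":-1,"delta_pos":[0,0,0],"roll":-0.0436},{"grip":-1,"delta_pos":[0,0,0],"roll":-0.0436},{"grip":-1,"delta_pos":[0,0,0],"roll":-0.0436},{"grip":-1,"delta_pos":[0,0,0],"roll":-0.0436},{"grip":-1,"delta_pos":[0,0,0],"roll":-0.0436},{"grip":-1,"delta_pos":[0,0,0],"roll":-0.0436},{"grip":-1,"delta_pos":[0,0,0],"roll":-0.0436},{"grip":-1,"delta_pos":[0,0,0],"roll":-0.0436},{"grip":-1,"delta_pos":[0,0,0],"roll":-0.0436},{"grip":-1,"delta_pos":[0,0,0],"roll":-0.0436},{"grip":-1,"delta_pos":[0,0,0],"roll":-0.0436},{"grip":-1,"delta_pos":[0,0,0],"roll":-0.0436},{"grip":-1,"delta_pos":[0,0,0],"roll":-0.0436}])

```text
time_s: 12.4
eef_pos: [0.5198, -0.077, 0.2056]
tcp_rot: [-0.197, 0.98, 0.0, -0.0]
contact_force: [0.4, 0.1, 0.2]
width: 0.0182
grip_force: 61.7
```

```bash
cat > m.py <<'E'
from plant import arm,cams
from h import *
import sys
s=cams.camera('scene');e=arm.sense();tcp=e['eef_pos'];q=e['tcp_rot'];az=2*np.arctan2(q[1],q[0])
tx=np.array([np.cos(az),np.sin(az),0]);ty=np.array([np.sin(az),-np.cos(az),0]);O=tcp+[0,0,.0187]
print('tcp',tcp.round(4),'az',np.degrees(az)%360)
P,ok=cloud(s);H=hsv(s);q=P-O;L=np.stack([q@tx,q@ty,q[...,2]],-1)
m=ok&(abs(L[...,1])<.014)&(L[...,0]>-.08)&(L[...,0]<.03)&(L[...,2]>-.11)&(L[...,2]<.03)
lab=m&(H[...,2]>60)&(H[...,1]<110)&(L[...,2]<-.02);yel=m&(H[...,0]>20)&(H[...,0]<35)&(H[...,1]>120)
lab|=m&(L[...,2]<-.022)
from scipy.optimize import least_squares
Q=L[lab];cd=-s['R'].T@s['t']
# fit cylinder r=8 in tool plane
def f(p):
    a=np.array([np.sin(p[0]),np.sin(p[3]),np.cos(p[0])]);a/=np.linalg.norm(a);c=np.array([p[1],p[2],-.045])
    d=Q-c;d=d-np.outer(d@a,a);return np.linalg.norm(d,axis=1)-.008
r=least_squares(f,[.45,-.02,0,0],loss='soft_l1',f_scale=.001)
print('fit lean',np.degrees(r.x[[0,3]]),r.x[1:3],len(Q),'rms',np.sqrt(np.mean(f(r.x)**2)))
a=np.array([np.sin(r.x[0]),np.sin(r.x[3]),np.cos(r.x[0])]);a/=np.linalg.norm(a);c=np.array([r.x[1],r.x[2],-.045])
W=lambda v:v[0]*tx+v[1]*ty+np.array([0,0,v[2]])
t=(L[m]-c)@a;dist=np.linalg.norm((L[m]-c)-np.outer(t,a),axis=1)
b=t[dist<.013];print('foot t',np.percentile(b,[0,1,3]).round(4))
ty_=(L[yel]-c)@a;print('yellow t',np.percentile(ty_,[1,5,95]).round(4))
np.savez('fit.npz',a=W(a),c=O+W(c))
print('axis world',W(a).round(4),'ref',(O+W(c)).round(4))
for n in ('foot','yel'):
    t0=np.percentile(b,1)+.04 if n=='foot' else np.percentile(ty_,3)-.033
    print('label by',n,(O+W(c+t0*a)).round(4))
v,u=np.where(m);cv2.imwrite('pics/%s.png'%sys.argv[1],cv2.resize(s['frame'][max(v.min()-20,0):v.max()+15,u.min()-40:u.max()+40],(500,500)))
E
python3 m.py e
```

```text
tcp [ 0.5199 -0.077   0.2057] az 203.21572496537146
fit lean [36.5815114  -5.05887408] [-0.04253357 -0.01212908] 194 rms 0.0031366561918067816
foot t [-0.0246 -0.0235 -0.0216]
yellow t [0.0508 0.051  0.0673]
axis world [-0.511  -0.3147  0.7999] ref [ 0.5637 -0.0714  0.1794]
label by foot [ 0.5553 -0.0766  0.1926]
label by yel [ 0.5546 -0.077   0.1937]
```

View pics/e.png

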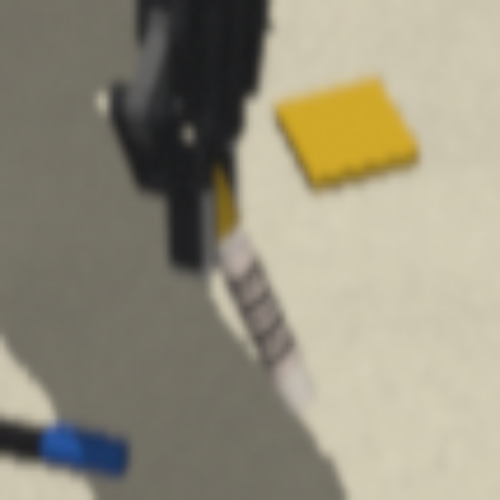

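Tube hangs in the pads with its foot out to the lower right. The fit's mask clipped it, so I'll refit with a wider mask and both cameras.

```bash
sed -i 's/^m=ok.*/m=ok\&(abs(L[...,1])<.03)\&(L[...,0]>-.08)\&(L[...,0]<.03)\&(L[...,2]>-.11)\&(L[...,2]<.03)/; s/^lab|=.*/lab=m\&(L[...,2]<-.024)/; s/f_scale=.001/f_scale=.0015/' m.py
sed -i "s/^W=lambda/for z in np.arange(-.075,-.02,.007):\n    k=Q[abs(Q[:,2]-z)<.0035];print(z.round(3),len(k),k.mean(0).round(4) if len(k) else '',np.ptp(k,axis=0).round(3) if len(k) else '')\nW=lambda/" m.py
sed "s/camera('scene')/camera('top')/" m.py > mt.py
python3 m.py e1; python3 mt.py e2
```

```text
tcp [ 0.5199 -0.0771  0.2057] az 202.5301910159894
fit lean [31.16980771 -1.11463534] [-0.0418654  -0.01201162] 180 rms 0.0031576429078875316
-0.075 0  
-0.068 16 [-0.048  -0.0065 -0.0671] [0.012 0.012 0.006]
-0.061 25 [-0.0454 -0.0064 -0.0612] [0.019 0.012 0.007]
-0.054 27 [-0.0425 -0.0061 -0.0543] [0.019 0.011 0.007]
-0.047 26 [-0.0387 -0.0068 -0.047 ] [0.021 0.013 0.006]
-0.04 31 [-0.0348 -0.0069 -0.0399] [0.018 0.014 0.007]
-0.033 34 [-0.0296 -0.0062 -0.0329] [0.018 0.016 0.007]
-0.026 21 [-0.0269 -0.006  -0.0262] [0.016 0.015 0.005]
foot t [-0.0252 -0.0241 -0.0212]
yellow t [0.0514 0.0517 0.0706]
axis world [-0.4705 -0.2162  0.8555] ref [ 0.5631 -0.0721  0.1794]
label by foot [ 0.5556 -0.0756  0.193 ]
label by yel [ 0.5544 -0.0761  0.1953]
tcp [ 0.5199 -0.0772  0.2057] az 202.22856359130236
fit lean [25.78310078  0.        ] [-0.02  0.  ] 0 rms nan
-0.075 0  
-0.068 0  
-0.061 0  
-0.054 0  
-0.047 0  
-0.04 0  
-0.033 0  
-0.026 0
  return _methods._mean(a, axis=axis, dtype=dtype,
  ret = ret.dtype.type(ret / rcount)
Traceback (most recent call last):
  File "mt.py", line 24, in <module>
    b=t[dist<.013];print('foot t',np.percentile(b,[0,1,3]).round(4))
                                  ~~~~~~~~~~~~~^^^^^^^^^^^
IndexError: index -1 is out of bounds for axis 0 with size 0
```

Lean is about 28–29° against the head's 26°, well inside the tolerance. I'll move to the scanner.

>>> step_arm(deltas=[{"grip":-1,"delta_pos":[-0.0,0.2,0],"roll":0},{"grip":-1,"delta_pos":[-0.0,0.25,0],"roll":0},{"grip":-1,"delta_pos":[0,0.25,0],"roll":0},{"grip":-1,"delta_pos":[0,0.25,0],"roll":0},{"grip":-1,"delta_pos":[0,0.25,0],"roll":0},{"grip":-1,"delta_pos":[0,0.25,0],"roll":0},{"grip":-1,"delta_pos":[0,0.25,0],"roll":0},{"grip":-1,"delta_pos":[0,0.25,0],"roll":0},{"grip":-1,"delta_pos":[0,0.25,0],"roll":0},{"grip":-1,"delta_pos":[0,0.215,0],"roll":0},{"grip":-1,"delta_pos":[-0.17,0,0.08],"roll":0},{"grip":-1,"delta_pos":[-0.17,0,0.09],"roll":0},{"grip":-1,"delta_pos":[0,0,0],"roll":0}])

```text
time_s: 13.85
eef_pos: [0.4602, 0.1595, 0.1878]
tcp_rot: [-0.192, 0.981, 0.0, -0.001]
contact_force: [-0.9, 0.1, 0.6]
width: 0.0184
grip_force: 61.7
```

```bash
cat > n.py <<'E'
from plant import arm,cams
from h import *
s=cams.camera('scene');e=arm.sense();tcp=e['eef_pos'];q=e['tcp_rot'];az=2*np.arctan2(q[1],q[0])
tx=np.array([np.cos(az),np.sin(az),0]);ty=np.array([np.sin(az),-np.cos(az),0]);O=tcp+[0,0,.0187]
print('tcp',tcp.round(4),'az',np.degrees(az)%360)
P,ok=cloud(s);H=hsv(s);d=P-O;L=np.stack([d@tx,d@ty,d[...,2]],-1)
m=ok&(abs(L[...,1])<.03)&(L[...,0]>-.075)&(L[...,0]<.03)&(L[...,2]>-.11)&(L[...,2]<-.024)
k,lab,st,ce=cv2.connectedComponentsWithStats(m.astype(np.uint8));m=lab==1+st[1:,4].argmax()
v,u=np.where(m);print('pix',len(v),u.min(),u.max(),v.min(),v.max())
rows=[(vv,(u[v==vv].min()+u[v==vv].max())/2,np.ptp(u[v==vv])+1) for vv in range(v.min(),v.max()+1)]
print([(r[0],r[1],int(r[2])) for r in rows])
R=np.array(rows[2:-4]);p=np.polyfit(R[:,0],R[:,1],1);print('line resid',np.std(R[:,1]-np.polyval(p,R[:,0])))
cam=-s['R'].T@s['t']
def hit(vv):
    uu=np.polyval(p,vv);r=s['R'].T@np.array([(uu-s['cx'])/s['fx'],(vv-s['cy'])/s['fy'],1])
    t=((O-cam)@ty)/(r@ty);X=cam+t*r-O;return np.array([X@tx,X@ty,X[2]])
a=hit(R[0,0]);b=hit(R[-1,0]);ax=(a-b)/np.linalg.norm(a-b)
print('lean',np.degrees(np.arctan2(ax[0],ax[2])),'pts',a.round(4),b.round(4))
t=(L[m]-b)@ax;print('foot t',np.percentile(t,[0,1,3]).round(4))
y=ok&(H[...,0]>20)&(H[...,0]<35)&(H[...,1]>120)&(np.abs(L).max(-1)<.045)
t2=(L[y]-b)@ax;print('yellow',y.sum(),np.percentile(t2,[1,4,96]).round(4))
for n,t0 in(('foot',np.percentile(t,1)+.04),('yel',np.percentile(t2,2)-.033)):
    X=b+t0*ax;w=O+X[0]*tx+X[1]*ty+[0,0,X[2]];dd=np.array([.4816,.1685,.1737])-w
    print('label',n,w.round(4),'needed tool shift',(dd@tx).round(4),(dd@ty).round(4),(-dd[2]).round(4))
cv2.imwrite('pics/f.png',cv2.resize(s['frame'][50:210,230:390],(640,600)))
E
python3 n.py
```

```text
tcp [0.4594 0.1591 0.1883] az 202.22176877654744
pix 130 270 284 139 158
[(139, np.float64(276.0), 1), (140, np.float64(273.5), 8), (141, np.float64(274.0), 7), (142, np.float64(274.5), 8), (143, np.float64(275.0), 7), (144, np.float64(275.5), 8), (145, np.float64(276.0), 7), (146, np.float64(276.5), 8), (147, np.float64(277.0), 7), (148, np.float64(277.5), 8), (149, np.float64(278.0), 7), (150, np.float64(278.5), 8), (151, np.float64(279.0), 7), (152, np.float64(279.5), 8), (153, np.float64(280.0), 7), (154, np.float64(281.0), 7), (155, np.float64(281.0), 7), (156, np.float64(281.5), 6), (157, np.float64(281.0), 5), (158, np.float64(281.0), 3)]
line resid 0.11517511068997828
lean 29.72610647230315 pts [-0.0245 -0.     -0.0311] [-0.0439 -0.     -0.0651]
foot t [-0.0071 -0.0065 -0.0051]
yellow 12 [0.0674 0.0679 0.0807]
label foot [0.4846 0.1694 0.171 ] needed tool shift 0.0031 0.0003 -0.0027
label yel [0.4841 0.1692 0.172 ] needed tool shift 0.0026 0.0003 -0.0017
```

View pics/f.png

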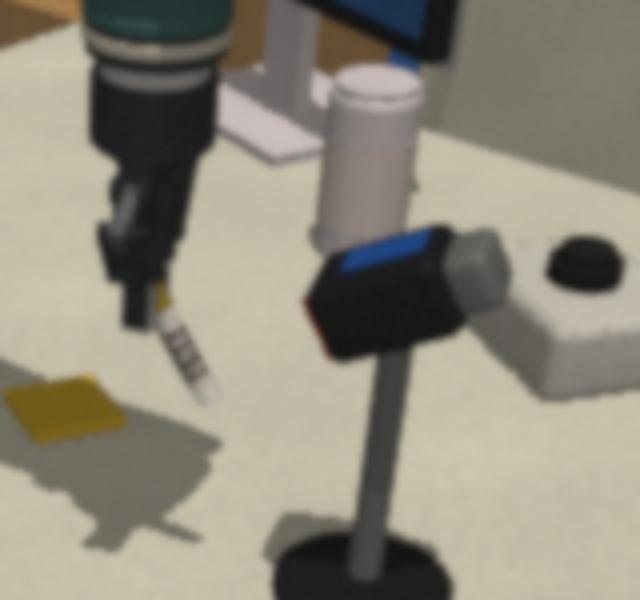

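The tube leans parallel to the window face to within about 3.5° (tube at (190,355), window at (318,325)). I'll trim by 3 mm, settle and check again.

>>> step_arm(deltas=[{"grip":-1,"delta_pos":[0.029,0.003,-0.022],"roll":0},{"grip":-1,"delta_pos":[0,0,0],"roll":0},{"grip":-1,"delta_pos":[0,0,0],"roll":0},{"grip":-1,"delta_pos":[0,0,0],"roll":0},{"grip":-1,"delta_pos":[0,0,0],"roll":0},{"grip":-1,"delta_pos":[0,0,0],"roll":0},{"grip":-1,"delta_pos":[0,0,0],"roll":0},{"grip":-1,"delta_pos":[0,0,0],"roll":0}])

```text
time_s: 14.7
eef_pos: [0.4567, 0.158, 0.1911]
tcp_rot: [-0.194, 0.981, -0.0, -0.0]
contact_force: [-0.2, -0.8, -0.5]
width: 0.0183
grip_force: 61.7
```

```bash
python3 n.py | grep -E "tcp|lean|label" && python3 -c "
from plant import arm
print(arm.close_job())"
```

```text
tcp [0.4567 0.158  0.1911] az 202.3840945151257
lean 31.12576915625558 pts [-0.0237 -0.     -0.0318] [-0.044  -0.     -0.0655]
label foot [0.4815 0.1682 0.1727] needed tool shift -0.0002 0.0002 -0.001
label yel [0.4795 0.1674 0.1764] needed tool shift -0.0024 0.0002 0.0027
the job is handed in; nothing more can be done
None
```

The job is handed in at about 15 s: the hasp is open on its stop, and the arm is still holding the yellow-capped tube at the scanner. By my last fit the label's middle is within about 4 mm of the scan point, and the tube leans about 31° against the window's 26° (limit 10°). The red tubes were still standing and the scanner showed no sign of contact; no verdict was returned.

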